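# Seat the canister cap and bring the magnifier over it

## Robot

A 6-joint arm with a two-finger parallel gripper is mounted at the origin on the work surface. World frame = base frame: x ahead of the robot, y to its left, z up, the work surface at z = 0. Lengths are in m, angles in rad, forces in N, time in s.
With the tool pointing down it reaches from about 0.35 to 0.775 m from the base axis. Payload 7.3 kg.
Tool frame: the origin (TCP) lies at the centre of the arm's flange, where the gripper is bolted on; the fingertips stand ahead of it and the grasp point (between the pads) lies 159 mm ahead of it (arm.tip_reach is the z of the fingertips in the tool frame, in m); z points along the fingers, y is the direction in which the jaws open and shut (so a half turn about z gives the same grasp; the last joint's range is limited). The gripper opens to 92 mm and grips with 3 to 60 N. Pads are 19 mm wide; open, the fingers measure 130 mm over their backs; the gripper's body (75 mm by 190 mm) begins 47 mm behind the grasp point.
Start: joints at [-1.45, 0.342, 1.524, -0, 1.275, -0.146], TCP at [0.138, -0.506, 0.405] pointing down, gripper open.
Joint ranges: [-2.53, 2.53], [-0.77, 2.02], [0.04, 2.7], [-1, 4.14], [0.28, 2.66], [-3.11, 3.11]. Speed limits (rad/s): [2.57, 2.57, 3.14, 3.14, 3.14, 3.14].

## Interface

Orientations are given as a unit quaternion [x, y, z, w].
In Python, from cell import arm, vision, job_done, finder gives the robot as it stands.
- The arm moves only by the tool arm_command, never from a script. Its argument "commands" is one flat list of numbers, 6 for each row, row after row: the shift along the tool's x, y, z normalised to -1 to 1, where 1 is 0.025 m, then the turn, a rotation vector about the tool's x, y, z normalised to -1 to 1, where 1 is 4 degrees. A call has exactly 8 rows; each row shifts and turns the commanded pose from where the row before left it, along the tool's axes as they then stand; what a row does not reach is not made up. A row lasts 1/12 s, in which the tool goes at most 41.7 mm and 7.16 degrees, less where a joint would pass 70% of its speed; a pose out of reach is approached as far as the arm can. A call with a number of a shift or a turn outside -1 to 1 is refused whole. A call with a gripper value outside its range is refused whole. "fingers" is the opening, from 0 (shut) to 1 (fully open), set as the call begins (left out, the last holds). The fingers move at their own pace and stop on an object; "newtons" is the grip in N (left out, the last holds). Time passes only in rows, so rows that do not move let the fingers close, or fill a call up. It gives the time, the measured TCP pose, the force and the opening at its end, in the units of the state.
- arm.observe(): the state, without advancing time (a new reading comes with each control period).
- vision.read_camera(name): name is "scene" or "top"; returns the picture (400x640x3 uint8, red, green, blue); there is no depth.
- vision.calibration(name): a dict with "mtx" (3x3 intrinsics, pixels), "R" (3x3) and "t" (3): a world point X has camera coordinates R X + t. Camera axes: x right, y down, z forward; pixel columns grow to the right and rows downward; lengths in m; the calibration is good to about 2 mm. A picture is of the moment at which its call begins. calibration takes no time and is no camera call.
- job_done(): hands the job in, once; it reports no verdict.
Trained networks look in the newest picture that a camera, given by its name, has taken for a name from the list of things; names that differ only in an ending like _2 or _b are one class to them, and where a whole thing is asked for, a point or a joint stands for the part that bears it (a point fixed in the world has none). Each returns a list of dicts, best first, with "conf" (0 to 1); they miss things now and then, are a little off and sometimes report something else, mostly with a low value. They report only what shows in the picture. A call takes as long as a camera call. They do not tell look-alikes from the thing itself.
- finder.masks_of(label, camera): "mask" (400x640 bool, what is visible of it).
- finder.spot_point(label, camera): "position" ([x, y, z] in m, in world coordinates, good to about 4 mm: a listed point, or the origin of a listed thing).
The state is a dict: "t": time; "joints": joint angles; "qd": joint speeds; "effort": joint torques, N m; "tcp_pos": TCP position; "eef_rot": TCP orientation; "ft_force": force on the tool from outside, world axes, zero at the start; "torque": the same for the moment, N m; "grip_width": finger opening in m.
Only numpy, scipy, OpenCV 4.12 (cv2) and the standard library are available. Lean on these libraries where they do the work, as an engineer would, in place of code of your own. Each camera call takes 0.05 s, during which the arm holds its last target. There are 200 camera calls.

## Task

Press the raised cap of the taller white canister down until it is fully home, then swing the magnifier round on its stiff arm until its lens is centred above that cap, so that the whole cap can be inspected through the glass, and leave it standing there. Leave the canister upright where it stands and do not disturb the other things on the counter.

Things in the scene. Friction and masses are not known exactly. Their poses are not given: they have to be found in the camera images.
- canister: Taller of two white ceramic containers: round, 96 mm diameter, body 102 mm high, loose, about 0.5 to 0.9 kg, with a ribbed white ceramic push-on cap. Origin: centre of its underside on the counter; z up.
- cap_top (a point): Centre of the flat top of the canister's cap (cap 68 mm diameter, 24 mm high). Fully home it lies 126.5 mm above the counter; at the start it stands 8 to 12 mm higher.
- cap (a joint): How far the cap stands proud of its fully seated place, in m: 0 is fully home, 0.012 the highest. A friction fit that takes about 4 to 5 N straight down to move, and stays where it is left; it stops firmly at 0.
- post_axis (a point): Top of the magnifier's fixed white post (24 mm thick, on a 140 mm round foot screwed to the counter), 186 mm above the counter, on the shoulder's vertical hinge axis.
- elbow_axis (a point): On the vertical hinge axis of the elbow, 218 mm above the counter. The upper arm (flat white bar, 18 mm wide, at 190 to 204 mm height) runs 280 mm from the post axis to here. Black elbow hub 34 mm diameter, top 231 mm above the counter.
- lens_center (a point): Centre of the magnifier's round lens (clear glass, 122 mm diameter, in a white rim 138 mm outer diameter, 210 to 226 mm above the counter), 260 mm from the elbow axis at the end of the forearm. Lens and forearm are one rigid piece that stays level. x axis points from the lens back to the elbow.
- knob_top (a point): Centre of the top of the upright black round knob by which the magnifier is moved: 24 mm diameter, free to turn about its own upright axis, its side clear from 230 to 276 mm above the counter (this point is at 276 mm). It stands on the forearm beside the lens rim, on the line from elbow to lens, 178 mm from the elbow axis and 82 mm from the lens centre.
- shoulder (a joint): Angle of the upper arm about the post's vertical axis, rad, counterclockwise from above positive; 0 is a typical parked start. Stiff friction joint (0.7 N m), range -3.1 to 0.7, stays where it is left.
- elbow (a joint): Angle of the forearm to the upper arm, rad, counterclockwise from above positive, 0 is a typical parked start (forearm bent 1.4 rad clockwise from straight), 1.4 is straight. Stiff friction joint (0.5 N m), range -1.35 to 1.6, stays where it is left. Keep it well below 1.4 (bent to the same side as at the start).
- short_jar: Bystander: shorter, wider white jar, 100 mm diameter, 80 mm high with a flat wooden lid. Origin: centre of underside.
- bowl: Bystander: glass bowl, 160 mm diameter, 70 mm high. Origin: centre of underside.
- mug: Bystander: mug, 80 mm diameter, 90 mm high. Origin: centre of underside.
- ramekin: Bystander: small white ceramic dish, 80 mm diameter, 40 mm high. Origin: centre of underside.
- rolling_pin: Bystander: wooden rolling pin lying along its x axis, 400 mm long, 48 mm thick. Origin: under its middle, on the counter.
- spoon: Bystander: wooden spoon lying flat along its x axis, about 200 mm long. Origin: underside.
Not all that is in view belongs to the job. Leave any pink look-alike of the canister alone.

How it is judged:
By the outcome, as a careful person would: the job done as asked, in the order asked, and still so for the second after the job is handed in, with the robot touching nothing.
It also fails if it takes over 64 s, if anything falls off the work surface, if the arm or the gripper's body presses on something with over 40 N, if the wrist force passes 120 N, or if a joint passes its speed limit or range.

## Working session

There is one attempt and no reset: what is moved stays moved. The work goes in short steps, Python scripts to look and compute and a tool call to move; the robot and the scene stay as the last step left them, time stands still between calls to the robot, and variables do not carry over. Pictures are saved under pics/ and viewed, about 8 in all and at most 12, crops included, and the job is handed in when it is done.

Besides the shell and the picture viewer there is one more tool, called after "Request:" as a command line: name --argument value ..., lists and objects as JSON in quotes. arm_command: Moves the arm, as the interface text tells. Scaled input: -1 to 1 covers 0.025 m each way for a shift and 4 degrees each way for a turn. Its arguments: {"type":"object","properties":{"commands":{"type":"array","items":{"type":"number","minimum":-1,"maximum":1}},"fingers":{"type":"number"},"newtons":{"type":"number"}},"required":["commands"]}

```bash
mkdir -p pics; ls; python3 - <<'E'
from cell import arm, vision, finder
import cv2,numpy as np
for c in ("scene","top"):
    im=vision.read_camera(c); cv2.imwrite(f"pics/{c}0.png",im[:,:,::-1])
    k=vision.calibration(c); print(c,(-k["R"].T@k["t"]).round(3),k["mtx"][0,0].round(1))
    for l in ("canister","cap_top","post_axis","elbow_axis","lens_center","knob_top","short_jar"):
        print(l,[(np.round(d["position"],3).tolist(),round(d["conf"],2)) for d in finder.spot_point(l,c)])
s=arm.observe();print(s["t"],s["eef_rot"],s["tcp_pos"],arm.tip_reach)
E
```

```text
pics
scene [ 1.539 -0.04   0.775] 369.0
canister [([0.607, 0.028, -0.005], 0.98), ([0.457, 0.068, 0.002], 0.82), ([0.475, 0.218, -0.0], 0.62)]
cap_top [([0.458, 0.069, 0.138], 0.74), ([0.605, 0.024, 0.13], 0.67), ([0.644, -0.325, 0.218], 0.62)]
post_axis []
elbow_axis [([0.64, -0.326, 0.219], 0.81)]
lens_center [([0.394, -0.272, 0.216], 0.89), ([0.348, -0.076, 0.001], 0.23)]
knob_top [([0.466, -0.29, 0.276], 0.75), ([0.726, 0.229, 0.001], 0.64), ([0.458, 0.069, 0.138], 0.51)]
short_jar [([0.475, 0.218, -0.003], 0.6), ([0.775, -0.077, 0.184], 0.17)]
top [ 0.441 -0.035  1.452] 388.7
canister [([0.462, 0.069, 0.006], 0.68), ([0.606, 0.023, 0.002], 0.62)]
cap_top [([0.456, 0.069, 0.137], 0.83), ([0.604, 0.03, 0.127], 0.67)]
post_axis [([0.774, -0.08, 0.185], 0.8)]
elbow_axis [([0.646, -0.323, 0.22], 0.77), ([0.656, -0.249, -0.001], 0.63), ([0.553, -0.488, 0.0], 0.62)]
lens_center [([0.39, -0.278, 0.22], 0.95)]
knob_top [([0.467, -0.29, 0.275], 0.96)]
short_jar [([0.472, 0.221, -0.001], 0.84)]
0.8 [9.91115965e-01 1.33000530e-01 6.16228003e-06 5.16517654e-05] [ 0.13843055 -0.50642915  0.40473372] 0.178
```

View pics/scene0.png

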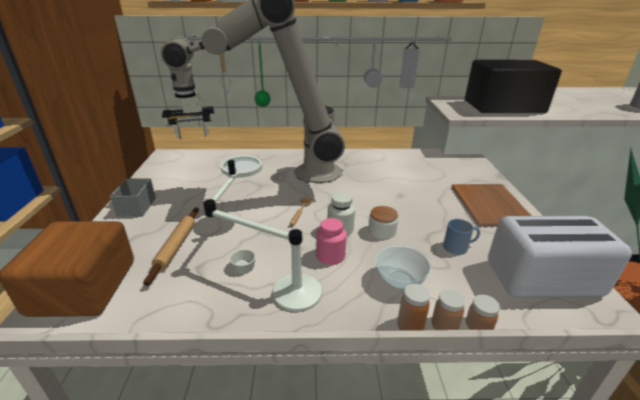

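View pics/top0.png

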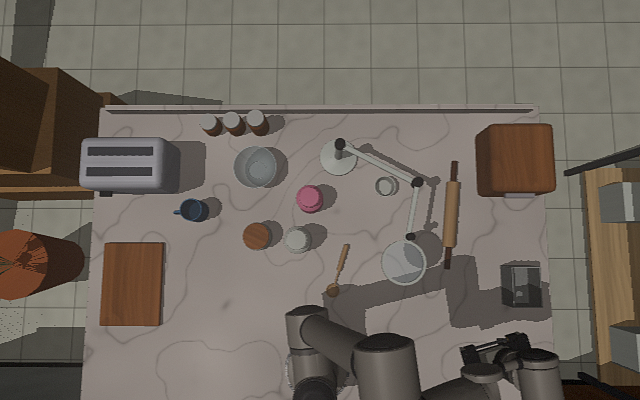

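The white capped candidates are:
- tall white canister: scene (342,212), top (298,238)
- pink look-alike: scene (331,243), top (310,197)
- short wooden-lidded jar: scene (383,222), top (257,235)
- ramekin: scene (242,262)

I choose the tall white canister at about (0.457, 0.069). I'll check it in one crop, and raise the arm and align the tool with the world axes meanwhile.

```bash
python3 - <<'E'
import cv2
a=cv2.imread("pics/scene0.png")[170:290,280:420];b=cv2.imread("pics/top0.png")[170:270,230:350]
cv2.imwrite("pics/crop.png",cv2.hconcat([cv2.resize(a,(420,360),interpolation=2),cv2.resize(b,(360,360),interpolation=2)]))
E
```

```text
(no output)
```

View pics/crop.png

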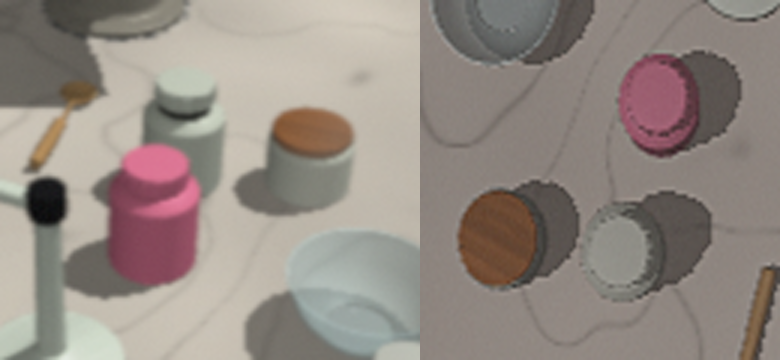

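Request:
arm_command --commands '[0, 0, -0.6, 0, 0, 0.478, 0, 0, -0.6, 0, 0, 0.478, 0, 0, -0.6, 0, 0, 0.478, 0, 0, -0.6, 0, 0, 0.478, 0, 0, -0.6, 0, 0, 0.478, 0, 0, -0.6, 0, 0, 0.478, 0, 0, -0.6, 0, 0, 0.478, 0, 0, -0.6, 0, 0, 0.478]' --fingers 0

```text
t: 1.47
tcp_pos: [0.1384, -0.5063, 0.5255]
eef_rot: [1.0, -0.001, 0.0, 0.0]
ft_force: [-0.6, -0.4, 0.3]
grip_width: 0.043
```

The crop confirms it: the white canister at the centre-left has a raised cap with a dark gap under it. The pink one is the look-alike.

Request:
arm_command --commands '[1, -1, 0, 0, 0, 0, 1, -1, 0, 0, 0, 0, 1, -1, 0, 0, 0, 0, 1, -1, 0, 0, 0, 0, 1, -1, 0, 0, 0, 0, 1, -1, 0, 0, 0, 0, 1, -1, 0, 0, 0, 0, 1, -1, 0, 0, 0, 0]'

```text
t: 2.13
tcp_pos: [0.3393, -0.3049, 0.5249]
eef_rot: [1.0, -0.0, 0.0, 0.0]
ft_force: [0.6, -2.0, 0.2]
grip_width: 0.0002
```

Request:
arm_command --commands '[0.4, -1, 0, 0, 0, 0, 0.4, -1, 0, 0, 0, 0, 0.4, -1, 0, 0, 0, 0, 0.4, -1, 0, 0, 0, 0, 0.4, -1, 0, 0, 0, 0, 0.4, -1, 0, 0, 0, 0, 0.4, -1, 0, 0, 0, 0, 0.4, -1, 0, 0, 0, 0]'

```text
t: 2.8
tcp_pos: [0.4187, -0.1051, 0.5249]
eef_rot: [1.0, -0.0, 0.0, 0.0]
ft_force: [1.0, -0.8, 0.2]
grip_width: 0.0009
```

Request:
arm_command --commands '[0.195, -0.875, 0, 0, 0, 0, 0.195, -0.875, 0, 0, 0, 0, 0.195, -0.875, 0, 0, 0, 0, 0.195, -0.875, 0, 0, 0, 0, 0.195, -0.875, 0, 0, 0, 0, 0.195, -0.875, 0, 0, 0, 0, 0.195, -0.875, 0, 0, 0, 0, 0.195, -0.875, 0, 0, 0, 0]'

```text
t: 3.47
tcp_pos: [0.4575, 0.0697, 0.5248]
eef_rot: [1.0, -0.0, 0.0, 0.0]
ft_force: [-0.1, -0.4, -0.4]
grip_width: 0.0004
```

Request:
arm_command --commands '[0, 0, 0.97, 0, 0, 0, 0, 0, 0.97, 0, 0, 0, 0, 0, 0.97, 0, 0, 0, 0, 0, 0.97, 0, 0, 0, 0, 0, 0.97, 0, 0, 0, 0, 0, 0.97, 0, 0, 0, 0, 0, 0.97, 0, 0, 0, 0, 0, 0.97, 0, 0, 0]'

```text
t: 4.13
tcp_pos: [0.4574, 0.0685, 0.3297]
eef_rot: [1.0, -0.0, 0.0, 0.0]
ft_force: [0.1, -0.1, 0.4]
grip_width: 0.0002
```

Request:
arm_command --commands '[0, 0, 0.1, 0, 0, 0, 0, 0, 0.1, 0, 0, 0, 0, 0, 0.1, 0, 0, 0, 0, 0, 0.1, 0, 0, 0, 0, 0, 0.1, 0, 0, 0, 0, 0, 0.1, 0, 0, 0, 0, 0, 0.1, 0, 0, 0, 0, 0, 0.1, 0, 0, 0]'

```text
t: 4.8
tcp_pos: [0.4577, 0.0685, 0.3111]
eef_rot: [1.0, -0.0, 0.001, 0.0]
ft_force: [-0.7, 0.6, 3.9]
grip_width: 0.0006
```

Request:
arm_command --commands '[0, 0, 0.03, 0, 0, 0, 0, 0, 0.03, 0, 0, 0, 0, 0, 0.03, 0, 0, 0, 0, 0, 0.03, 0, 0, 0, 0, 0, 0.03, 0, 0, 0, 0, 0, 0.03, 0, 0, 0, 0, 0, 0.03, 0, 0, 0, 0, 0, 0.03, 0, 0, 0]'

```text
t: 5.47
tcp_pos: [0.4577, 0.0685, 0.3047]
eef_rot: [1.0, -0.0, 0.0, 0.0]
ft_force: [1.8, 1.0, 4.4]
grip_width: -0.0002
```

Request:
arm_command --commands '[0, 0, 0.01, 0, 0, 0, 0, 0, 0.01, 0, 0, 0, 0, 0, 0.01, 0, 0, 0, 0, 0, 0.01, 0, 0, 0, 0, 0, 0.01, 0, 0, 0, 0, 0, 0, 0, 0, 0, 0, 0, 0, 0, 0, 0, 0, 0, 0, 0, 0, 0]'

```text
t: 6.13
tcp_pos: [0.4576, 0.0685, 0.3046]
eef_rot: [1.0, -0.0, 0.001, 0.0]
ft_force: [-2.5, -0.4, 13.9]
grip_width: 0.0003
```

The cap stopped firmly: 13.9 N, with the tip at 126.6 mm. I'll retract, open the fingers and go above the knob.

Request:
arm_command --commands '[0, 0, -0.9, 0, 0, 0, 0, 0, -0.9, 0, 0, 0, 0, 0, -0.9, 0, 0, 0, 0, 0, -0.9, 0, 0, 0, 0, 0, -0.9, 0, 0, 0, 0, 0, -0.9, 0, 0, 0, 0, 0, -0.9, 0, 0, 0, 0, 0, -0.9, 0, 0, 0]'

```text
t: 6.8
tcp_pos: [0.4571, 0.0685, 0.4837]
eef_rot: [1.0, -0.0, -0.001, 0.0]
ft_force: [0.7, 0.0, -0.2]
grip_width: 0.0005
```

Request:
arm_command --commands '[0.023, 0.896, 0, 0, 0, 0, 0.023, 0.896, 0, 0, 0, 0, 0.023, 0.896, 0, 0, 0, 0, 0.023, 0.896, 0, 0, 0, 0, 0.023, 0.896, 0, 0, 0, 0, 0.023, 0.896, 0, 0, 0, 0, 0.023, 0.896, 0, 0, 0, 0, 0.023, 0.896, 0, 0, 0, 0]' --fingers 0.8

```text
t: 7.47
tcp_pos: [0.4617, -0.1117, 0.4826]
eef_rot: [1.0, -0.0, -0.001, -0.0]
ft_force: [0.7, -0.9, -0.3]
grip_width: 0.0493
```

Request:
arm_command --commands '[0.023, 0.896, 0, 0, 0, 0, 0.023, 0.896, 0, 0, 0, 0, 0.023, 0.896, 0, 0, 0, 0, 0.023, 0.896, 0, 0, 0, 0, 0.023, 0.896, 0, 0, 0, 0, 0.023, 0.896, 0, 0, 0, 0, 0.023, 0.896, 0, 0, 0, 0, 0.023, 0.896, 0, 0, 0, 0]'

```text
t: 8.13
tcp_pos: [0.4664, -0.2909, 0.4824]
eef_rot: [1.0, -0.0, -0.001, -0.001]
ft_force: [0.1, -0.3, 0.3]
grip_width: 0.0732
```

```bash
python3 - <<'E'
from cell import arm, vision, finder
import cv2,numpy as np
for c in ("scene","top"):
    im=vision.read_camera(c); cv2.imwrite(f"pics/{c}1.png",im[:,:,::-1])
    for l in ("cap_top","knob_top","elbow_axis","lens_center"):
        print(c,l,[(np.round(d["position"],3).tolist(),round(d["conf"],2)) for d in finder.spot_point(l,c)[:2]])
a,b=[cv2.imread(f"pics/{c}1.png") for c in("scene","top")]
cv2.imwrite("pics/c1.png",cv2.hconcat([cv2.resize(a[100:260,150:400],(500,320)),cv2.resize(b[160:320,270:420],(300,320))]))
print(arm.observe())
E
```

```text
scene cap_top [([0.458, 0.072, 0.128], 0.82), ([0.605, 0.027, 0.13], 0.75)]
scene knob_top [([0.465, -0.289, 0.276], 0.87)]
scene elbow_axis [([0.642, -0.328, 0.221], 0.82)]
scene lens_center [([0.388, -0.272, 0.219], 0.96)]
top cap_top [([0.603, 0.028, 0.125], 0.82), ([0.457, 0.068, 0.126], 0.79)]
top knob_top []
top elbow_axis [([0.642, -0.324, 0.219], 0.9), ([0.475, 0.219, -0.0], 0.23)]
top lens_center [([0.388, -0.273, 0.22], 0.95), ([0.775, -0.079, 0.186], 0.33)]
{'t': 8.6333, 'joints': array([-6.94124950e-01,  3.40177883e-01,  1.30966224e+00,  1.15151035e-05,
        1.49155307e+00,  8.75752846e-01]), 'qd': array([-2.42923937e-03,  1.85275714e-03, -6.10907834e-03, -1.18619087e-03,
        6.63657897e-05, -1.94895607e-03]), 'effort': array([-7.01069366e-02, -4.47243190e+01, -2.62329572e+01,  7.74852745e-02,
       -3.79200617e-02,  2.72839483e-03]), 'tcp_pos': array([ 0.46674509, -0.28906761,  0.48368278]), 'eef_rot': array([9.99999890e-01, 4.58810379e-04, 8.02984447e-05, 5.94241777e-05]), 'ft_force': array([ 0.12186799, -0.66433772,  0.70748072]), 'torque': array([0.01026877, 0.01041927, 0.00574276]), 'grip_width': 0.07334187839029441}
```

View pics/c1.png

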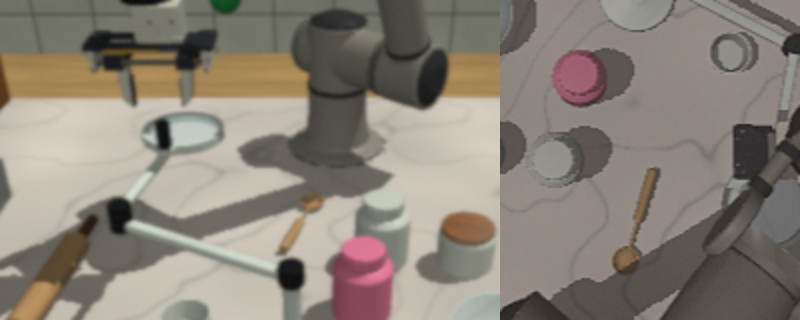

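The cap gap is closed and the canister hasn't moved. The open jaws straddle the knob at crop pixel (163,130). Next I descend and grip.

Request:
arm_command --commands '[0, 0, 0.345, 0, 0, 0, 0, 0, 0.345, 0, 0, 0, 0, 0, 0.345, 0, 0, 0, 0, 0, 0.345, 0, 0, 0, 0, 0, 0.345, 0, 0, 0, 0, 0, 0.345, 0, 0, 0, 0, 0, 0.345, 0, 0, 0, 0, 0, 0.345, 0, 0, 0]'

```text
t: 9.3
tcp_pos: [0.4666, -0.2899, 0.4135]
eef_rot: [1.0, -0.0, -0.0, -0.0]
ft_force: [0.2, 0.0, -0.7]
grip_width: 0.0734
```

Request:
arm_command --commands '[0, 0, 0, 0, 0, 0, 0, 0, 0, 0, 0, 0, 0, 0, 0, 0, 0, 0, 0, 0, 0, 0, 0, 0, 0, 0, 0, 0, 0, 0, 0, 0, 0, 0, 0, 0, 0, 0, 0, 0, 0, 0, 0, 0, 0, 0, 0, 0]' --fingers 0 --newtons 15

```text
t: 9.97
tcp_pos: [0.4667, -0.2899, 0.4146]
eef_rot: [1.0, -0.0, 0.0, 0.0]
ft_force: [0.6, -2.7, 1.0]
grip_width: 0.0245
```

Request:
arm_command --commands '[0.015, -0.466, 0, 0, 0, 0, 0.015, -0.466, 0, 0, 0, 0, 0.015, -0.466, 0, 0, 0, 0, 0.015, -0.466, 0, 0, 0, 0, 0.015, -0.466, 0, 0, 0, 0, 0.015, -0.466, 0, 0, 0, 0, 0.015, -0.466, 0, 0, 0, 0, 0.015, -0.466, 0, 0, 0, 0]'

```text
t: 10.63
tcp_pos: [0.4697, -0.1953, 0.4146]
eef_rot: [1.0, 0.0, 0.0, 0.0]
ft_force: [-1.8, -2.9, 2.2]
grip_width: 0.0235
```

Request:
arm_command --commands '[0.015, -0.466, 0, 0, 0, 0, 0.015, -0.466, 0, 0, 0, 0, 0.015, -0.466, 0, 0, 0, 0, 0.015, -0.466, 0, 0, 0, 0, 0.015, -0.466, 0, 0, 0, 0, 0.015, -0.466, 0, 0, 0, 0, 0.015, -0.466, 0, 0, 0, 0, 0.015, -0.466, 0, 0, 0, 0]'

```text
t: 11.3
tcp_pos: [0.4727, -0.1023, 0.4146]
eef_rot: [1.0, -0.0, 0.0, 0.0]
ft_force: [-0.8, -3.8, 4.3]
grip_width: 0.0237
```

```bash
cat > look.py <<'E'
import sys,cv2,numpy as np
from cell import arm, vision, finder
n=sys.argv[1]
for c in ("scene","top"):
    im=vision.read_camera(c); cv2.imwrite(f"pics/{c}{n}.png",im[:,:,::-1])
    for l in ("canister","cap_top","knob_top","elbow_axis","lens_center"):
        print(c,l,[(np.round(d["position"],3).tolist(),round(d["conf"],2)) for d in finder.spot_point(l,c)[:3]])
s=arm.observe();print(s["t"],s["tcp_pos"],s["ft_force"],s["grip_width"])
E
python3 look.py 2
```

```text
scene canister [([0.46, 0.068, 0.003], 0.86), ([0.608, 0.025, -0.007], 0.6)]
scene cap_top [([0.608, 0.027, 0.127], 0.8), ([0.459, 0.07, 0.13], 0.77)]
scene knob_top [([0.472, -0.099, 0.276], 0.84), ([0.458, 0.068, 0.002], 0.51), ([0.473, 0.214, -0.0], 0.29)]
scene elbow_axis [([0.558, -0.26, 0.219], 0.59)]
scene lens_center [([0.438, -0.032, 0.215], 0.76)]
top canister [([0.571, 0.445, -0.003], 0.72), ([0.608, 0.023, -0.0], 0.71), ([0.463, 0.068, 0.004], 0.6)]
top cap_top [([0.457, 0.072, 0.128], 0.74), ([0.6, 0.028, 0.126], 0.65)]
top knob_top [([0.474, -0.103, 0.276], 0.57)]
top elbow_axis [([0.564, -0.257, 0.218], 0.95)]
top lens_center [([0.434, -0.031, 0.221], 0.86)]
11.9 [ 0.47283635 -0.1038029   0.41454254] [-1.12422878  3.07661023  5.30902789] 0.02344901194281138
```

Request:
arm_command --commands '[0.014, -0.465, 0, 0, 0, 0, 0.014, -0.465, 0, 0, 0, 0, 0.014, -0.465, 0, 0, 0, 0, 0.014, -0.465, 0, 0, 0, 0, 0.014, -0.465, 0, 0, 0, 0, 0.014, -0.465, 0, 0, 0, 0, 0.014, -0.465, 0, 0, 0, 0, 0.014, -0.465, 0, 0, 0, 0]'

```text
t: 12.57
tcp_pos: [0.4762, -0.01, 0.4146]
eef_rot: [1.0, -0.0, 0.001, 0.001]
ft_force: [4.0, -3.8, 2.0]
grip_width: 0.0235
```

```bash
python3 look.py 3
```

```text
scene canister [([0.607, 0.026, -0.004], 0.98), ([0.457, 0.068, 0.002], 0.92)]
scene cap_top [([0.608, 0.023, 0.129], 0.87), ([0.459, 0.066, 0.126], 0.62)]
scene knob_top [([0.478, -0.009, 0.277], 0.86), ([0.351, -0.078, 0.001], 0.72), ([0.462, 0.071, 0.219], 0.67)]
scene elbow_axis [([0.512, -0.183, 0.218], 0.93), ([0.566, 0.445, -0.0], 0.59)]
scene lens_center [([0.463, 0.07, 0.216], 0.61)]
top canister [([0.608, 0.022, -0.0], 0.76)]
top cap_top [([0.604, 0.031, 0.128], 0.57)]
top knob_top []
top elbow_axis [([0.516, -0.183, 0.218], 0.65)]
top lens_center [([0.46, 0.069, 0.221], 0.93)]
13.1667 [ 0.47554278 -0.01069387  0.41455832] [2.64450771 0.96685591 4.66137054] 0.023770112010225792
```

The lens is within about 3 mm of the cap axis. I'll release, lift and clear away.

Request:
arm_command --commands '[0, 0, 0, 0, 0, 0, 0, 0, 0, 0, 0, 0, 0, 0, 0, 0, 0, 0, 0, 0, 0, 0, 0, 0, 0, 0, 0, 0, 0, 0, 0, 0, 0, 0, 0, 0, 0, 0, 0, 0, 0, 0, 0, 0, 0, 0, 0, 0]' --fingers 0.7

```text
t: 13.83
tcp_pos: [0.4755, -0.0105, 0.4144]
eef_rot: [1.0, -0.0, -0.0, 0.0]
ft_force: [-0.4, -0.9, 0.7]
grip_width: 0.0637
```

Request:
arm_command --commands '[0, 0, -0.5, 0, 0, 0, 0, 0, -0.5, 0, 0, 0, 0, 0, -0.5, 0, 0, 0, 0, 0, -0.5, 0, 0, 0, 0, 0, -0.5, 0, 0, 0, 0, 0, -0.5, 0, 0, 0, 0, 0, -0.5, 0, 0, 0, 0, 0, -0.5, 0, 0, 0]'

```text
t: 14.5
tcp_pos: [0.4754, -0.0104, 0.5151]
eef_rot: [1.0, -0.0, 0.0, 0.0]
ft_force: [-0.3, -0.2, -0.5]
grip_width: 0.0643
```

Request:
arm_command --commands '[-0.1, 1, 0, 0, 0, 0, -0.1, 1, 0, 0, 0, 0, -0.1, 1, 0, 0, 0, 0, -0.1, 1, 0, 0, 0, 0, -0.1, 1, 0, 0, 0, 0, -0.1, 1, 0, 0, 0, 0, -0.1, 1, 0, 0, 0, 0, -0.1, 1, 0, 0, 0, 0]'

```text
t: 15.17
tcp_pos: [0.4551, -0.2116, 0.5145]
eef_rot: [1.0, -0.0, -0.0, 0.0]
ft_force: [0.8, -0.4, 1.3]
grip_width: 0.0645
```

Request:
arm_command --commands '[-0.4, 1, 0, 0, 0, 0, -0.4, 1, 0, 0, 0, 0, -0.4, 1, 0, 0, 0, 0, -0.4, 1, 0, 0, 0, 0, -0.4, 1, 0, 0, 0, 0, -0.4, 1, 0, 0, 0, 0, -0.4, 1, 0, 0, 0, 0, -0.4, 1, 0, 0, 0, 0]'

```text
t: 15.83
tcp_pos: [0.3748, -0.4116, 0.5144]
eef_rot: [1.0, -0.0, -0.0, 0.0]
ft_force: [1.1, -0.5, 0.0]
grip_width: 0.0644
```

```bash
python3 look.py 4; python3 -c "
import cv2
a,b=[cv2.imread(f'pics/{c}4.png') for c in('scene','top')]
cv2.imwrite('pics/c4.png',cv2.hconcat([cv2.resize(a[130:330,150:400],(450,360)),cv2.resize(b[120:320,230:420],(342,360))]))"
```

```text
scene canister [([0.459, 0.073, 0.003], 0.71), ([0.608, 0.026, -0.005], 0.55)]
scene cap_top [([0.603, 0.024, 0.132], 0.74), ([0.46, 0.07, 0.128], 0.72), ([0.465, 0.07, 0.217], 0.6)]
scene knob_top [([0.473, -0.01, 0.276], 0.71), ([0.461, 0.071, 0.216], 0.7), ([0.553, -0.488, 0.002], 0.36)]
scene elbow_axis []
scene lens_center [([0.459, 0.07, 0.217], 0.85)]
top canister [([0.606, 0.025, -0.002], 0.95)]
top cap_top [([0.603, 0.028, 0.125], 0.82), ([0.773, -0.075, 0.185], 0.3)]
top knob_top [([0.475, -0.009, 0.277], 0.71), ([0.658, -0.249, -0.0], 0.6), ([0.773, -0.078, 0.189], 0.48)]
top elbow_axis [([0.517, -0.181, 0.22], 0.77)]
top lens_center [([0.461, 0.069, 0.219], 0.81)]
16.4333 [ 0.37576046 -0.40987698  0.51470625] [-0.5734261  -0.26238589 -0.23674745] 0.06449432167803006
```

View pics/c4.png

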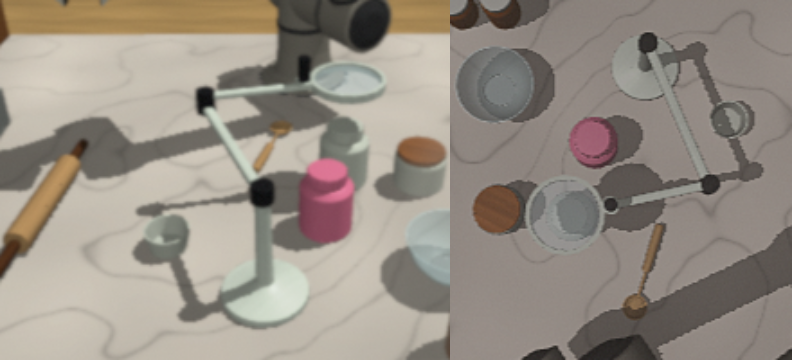

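The lens is at crop pixel (566,214) in the top view, over the canister. The cap shows whole through the glass, the other things are unmoved and the arm is clear.

```bash
python3 -c "
from cell import job_done
print(job_done())"
```

```text
the job is handed in; nothing more can be done
None
```

I pressed the cap of the taller white canister home, then swung the magnifier by its knob until its lens stood over the cap. I then let go, moved the arm clear and handed the job in at about 16.5 s.

- **Cap:** It stopped firmly at 13.9 N with the fingertips at 126.6 mm, against 126.5 mm for fully home. Later readings of the cap top from both cameras gave 126 to 130 mm, within their error, and the dark gap under the cap was gone.
- **Lens:** After release it was at about (0.460, 0.070), and the cap axis is at about (0.458, 0.070), so it is centred to about 2–3 mm. The last top picture shows the whole cap through the glass.
- **Other things:** The canister stayed upright in place, and the others, including the pink look-alike, looked undisturbed in the last picture.
- **Checks that fell short:** The finder could not pick out the canister or its cap through the glass in the last top view. Their final positions come from the scene camera and earlier top readings. The finder also gave a few false hits elsewhere, which I ignored.

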